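Build up the guide roller on its axle stand

ROBOT

A 7-joint arm with a two-finger parallel gripper is mounted at the origin on the work surface. World frame = base frame: x ahead of the robot, y to its left, z up, the work surface at z = 0. Lengths are in m, angles in rad, forces in N, time in s.
With the tool pointing down it reaches from about 0.375 to 0.925 m from the base axis. Payload 3.1 kg.
Tool frame: the origin (TCP) lies between the finger pads; the fingertips stand 19 mm ahead of it and the grasp point (between the pads) is the TCP; z points along the fingers, y is the direction in which the jaws open and shut (so a half turn about z gives the same grasp; the last joint's range is limited). The gripper opens to 85 mm and grips with 20 to 120 N. Pads are 22 mm wide; open, the fingers measure 114 mm over their backs; the gripper's body (76 mm by 85 mm) begins 54 mm behind the grasp point. The pads swing forward as they close: fully open they stand 13 mm farther back than shut.
Start: joints at [1.087, 0.383, 0.044, 1.598, -0.018, 1.161, -0.05], TCP at [0.245, -0.602, 0.25] pointing down, gripper open.
Joint ranges: [-2.61, 2.61], [-0.41, 2.15], [-1.48, 1.57], [0, 2.5], [-1.57, 4.71], [0.05, 1.97], [-2.85, 2.85]. Speed limits (rad/s): [2.79, 2.79, 3.14, 3.14, 3.14, 3.14, 3.14].

INTERFACE

Orientations are given as a unit quaternion [x, y, z, w].
In Python, from bench import move_ptp, movel, move_j, move_gripper, pause, inverse_kinematics, read_camera, camera_params, MotionError, sign_off, look_for, tip_of, read_time_s, read_qpos, read_joint_vel, read_effort, read_eef_pos, read_tcp_rot, read_ft_force, read_ft_torque, read_finger_gap gives the robot as it stands. Calls block until the motion is done:
- move_ptp(position, orientation): joint-space move of the TCP to a pose.
- movel(position, orientation=None, speed=0.15): straight line of the TCP; orientation=None keeps the orientation; speed is the mean speed in m/s.
- move_j(angles): joint-space move.
- move_gripper(opening, effort=None): finger opening in m; effort is the grip in N (None keeps the last); returns when the fingers have stopped.
- pause(seconds).
- inverse_kinematics(position, orientation): joint angles nearest the present ones, or None.
- read_camera(name): name is "scene" or "top"; returns the picture (420x560x3 uint8, red, green, blue); there is no depth.
- camera_params(name): a dict with "K" (3x3 intrinsics, pixels), "camera_from_world" (4x4, takes a point from world to camera coordinates). Camera axes: x right, y down, z forward; pixel columns grow to the right and rows downward; lengths in m; the calibration is good to about 2 mm. A picture is of the moment at which its call begins. camera_params takes no time and is no camera call.
A pose or a line that the arm cannot do raises MotionError and nothing moves.
- sign_off(): hands the job in, once; it reports no verdict.
Trained networks look in the newest picture that a camera, given by its name, has taken for a name from the list of things; names that differ only in an ending like _2 or _b are one class to them, and where a whole thing is asked for, a point or a joint stands for the part that bears it (a point fixed in the world has none). Each returns a list of dicts, best first, with "confidence" (0 to 1); they miss things now and then, are a little off and sometimes report something else, mostly with a low value. They report only what shows in the picture. A call takes as long as a camera call. They do not tell look-alikes from the thing itself.
- look_for(camera, name): "at" ([column, row] in pixels, amid what is visible of it).
- tip_of(camera, name): "at" ([column, row] in pixels: a listed point, or the origin of a listed thing).
Readings, each from a call of its own:
- read_time_s(): time.
- read_qpos(): joint angles.
- read_joint_vel(): joint speeds.
- read_effort(): joint torques, N m.
- read_eef_pos(): TCP position.
- read_tcp_rot(): TCP orientation.
- read_ft_force(): force on the tool from outside, world axes, zero at the start.
- read_ft_torque(): the same for the moment, N m.
- read_finger_gap(): finger opening in m.
Only numpy, scipy, OpenCV 4.12 (cv2) and the standard library are available. Lean on these libraries where they do the work, as an engineer would, in place of code of your own. Each camera call takes 0.05 s, during which the arm holds its last target.

TASK

Build up the guide roller on the upright stud of the axle stand: slip the square plate on first, then the roller, then the round washer, and the hexagon nut on top, each lying flat on the one below with the stud through its bore. Lower each part down the stud rather than dropping it, and leave the tools and other pieces on the bench where they are.

Things in the scene. Friction and masses are not known exactly. Their poses are not given: they have to be found in the camera images.
- seat (a point): the axle stand, fixed to the bench where it stands: a grey square foot, 90 x 90 mm and 12 mm high, with an upright plain steel stud in its middle, 16 mm in diameter, standing 64 mm above the foot; the stud's top 8 mm taper to 6 mm in diameter. This point is the middle of the foot's top face (12 mm above the bench), on the stud's axis; z up along the stud. x and y run along the foot's sides.
- plate_mid (a point): square dark steel plate (loose), 56 x 56 mm and 14 mm thick, with a round bore of 24 mm right through, loose over the 16 mm stud. This point is its centre, half-way up; its z axis is the bore's axis, up at the start. It lies flat on the bench, yaw any way. Its x and y axes are square to its sides.
- roller_mid (a point): the guide roller (loose): round, aluminium, 68 mm in diameter and 20 mm high, the largest of the parts, with a recess (4 mm deep) between rim and hub on both faces and a round bore of 24 mm right through, loose over the 16 mm stud. This point is its centre, half-way up; its z axis is the bore's axis, up at the start. It lies flat on the bench, yaw any way.
- washer_mid (a point): thick round steel washer (loose), 50 mm in outer diameter and 14 mm thick, with a round bore of 24 mm right through, loose over the 16 mm stud. This point is its centre, half-way up; its z axis is the bore's axis, up at the start. It lies flat on the bench, yaw any way.
- nut_mid (a point): hexagon steel nut (loose), 40 mm across flats, 46 mm across corners, 16 mm high, with no thread: it slips on like the others, with a round bore of 24 mm right through, loose over the 16 mm stud. This point is its centre, half-way up; its z axis is the bore's axis, up at the start. It lies flat on the bench, yaw any way. Its x axis is square to a pair of flats (other pairs at 60 and 120 degrees).
- bolt_mid (a point): bystander: a hexagon bolt standing on its head, 24 mm across flats, 38 mm high in all. This point is half-way up.
- stub_mid (a point): bystander: an upright stub of round steel bar, 26 mm in diameter, 34 mm high. This point is half-way up.
- vblock_mid (a point): bystander: a dark steel V-block, 44 x 40 mm, 32 mm high, groove along its x. This point is half-way up.
- file_mid (a point): bystander: a flat file with a wooden handle, lying along its x, 270 mm long, handle (22 mm thick) to -x. This point is 11 mm above the bench, 15 mm behind the file's middle.
- hammer_grip (a point): bystander: a hammer about 260 mm long, lying along its x, handle to -x. This point is on its handle.
Mind the look-alikes: they are no part of the job. What is shaped like the part that bears plate_mid but green or purple is not meant.

How it is judged:
On the way, in this order (a step that is already met when the one before it is completed fails the run):
1. the square plate lies flat on the foot, over the stud (horizontal distance between plate_mid and seat below 0.008 m and z of plate_mid in the frame of seat between 0.003 and 0.011 m and angle between plate_mid's own z axis and vertical below 0.12 rad), for 0.2 s.
2. the roller lies flat on the plate, over the stud (all of step 1 and horizontal distance between roller_mid and seat below 0.008 m and z of roller_mid in the frame of seat between 0.02 and 0.028 m and angle between roller_mid's own z axis and vertical below 0.12 rad), for 0.2 s.
3. the round washer lies flat on the roller, over the stud (all of step 2 and horizontal distance between washer_mid and seat below 0.008 m and z of washer_mid in the frame of seat between 0.037 and 0.045 m and angle between washer_mid's own z axis and vertical below 0.12 rad), for 0.2 s.
4. the hexagon nut lies flat on the washer, over the stud (all of step 3 and horizontal distance between nut_mid and seat below 0.008 m and z of nut_mid in the frame of seat between 0.052 and 0.06 m and angle between nut_mid's own z axis and vertical below 0.12 rad), for 0.2 s.
At the end, for the whole second after the job is handed in: On the stud, from the bottom: square plate, roller, washer, nut; each centre within 8 mm of the stud's axis, within 4 mm of its stacked height (7, 24, 41 and 56 mm above the foot), tilted less than 0.12 rad, released and at rest (under 0.02 m/s) (all of step 4 and linear speed of each of plate, roller, washer, nut below 0.02 m/s); the robot touches nothing.
It fails at once if a part has been dropped down the stud instead of lowered (it moves faster than 0.5 m/s on the stud) ((horizontal distance between plate_mid and seat below 0.012 m and z of plate_mid in the frame of seat below 0.06 m and linear speed of plate above 0.5 m/s) or (horizontal distance between roller_mid and seat below 0.012 m and z of roller_mid in the frame of seat below 0.06 m and linear speed of roller above 0.5 m/s) or (horizontal distance between washer_mid and seat below 0.012 m and z of washer_mid in the frame of seat below 0.06 m and linear speed of washer above 0.5 m/s) or (horizontal distance between nut_mid and seat below 0.012 m and z of nut_mid in the frame of seat below 0.06 m and linear speed of nut above 0.5 m/s)).
It fails at once if a tool or other piece on the bench has been shifted by more than 25 mm (distance of any of bolt_mid, stub_mid, vblock_mid, file_mid, hammer_grip from where it was at the start of the episode above 0.025 m).
It also fails if it takes over 112 s, if anything falls off the work surface, if the arm or the gripper's body presses on something with over 40 N, if the wrist force passes 120 N, or if a joint passes its speed limit or range.

## Working session

There is one attempt and no reset: what is moved stays moved. The work goes in short steps, each a Python script; the robot and the scene stay as the last script left them, time stands still between calls to the robot, and variables do not carry over. Pictures are saved under pics/ and viewed, and the job is handed in when it is done.

```bash
mkdir -p pics; ls; python3 - <<'E'
from bench import *
import cv2
for c in ("scene","top"):
    im=read_camera(c); cv2.imwrite(f"pics/{c}0.png",im[:,:,::-1])
    p=camera_params(c); print(c,p["K"],p["camera_from_world"])
print(read_time_s(),read_eef_pos(),read_tcp_rot(),read_finger_gap())
E
```

```text
pics
scene [[539.5185763    0.         282.20000641]
 [  0.         539.5185763  215.77140705]
 [  0.           0.           1.        ]] [[-0.45447499  0.89055847 -0.0189234   0.24843477]
 [ 0.68376041  0.33516752 -0.64817778 -0.28987353]
 [-0.5708977  -0.30751966 -0.76125388  1.52330182]
 [ 0.          0.          0.          1.        ]]
top [[529.47897468   0.         281.50522498]
 [  0.         529.47897468 216.34524576]
 [  0.           0.           1.        ]] [[ 0.02005708 -0.99967033  0.01602975 -0.03207057]
 [-0.98939257 -0.02215297 -0.14356736  0.51922136]
 [ 0.14387514 -0.01298017 -0.98951072  1.19755992]
 [ 0.          0.          0.          1.        ]]
0.1 [ 0.24427068 -0.60146773  0.24898454] [ 9.81448200e-01  1.91723644e-01 -2.92195718e-04 -1.17878388e-03] 0.08512323021186503
```

View pics/scene0.png

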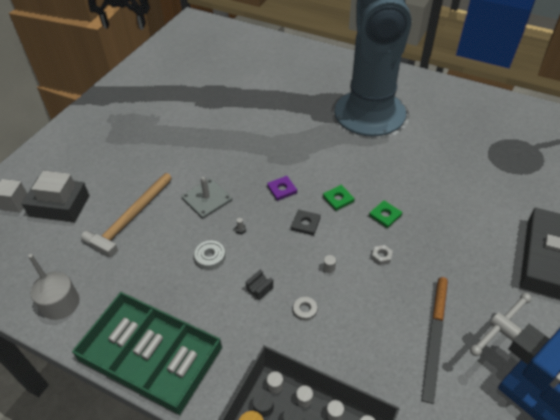

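View pics/top0.png

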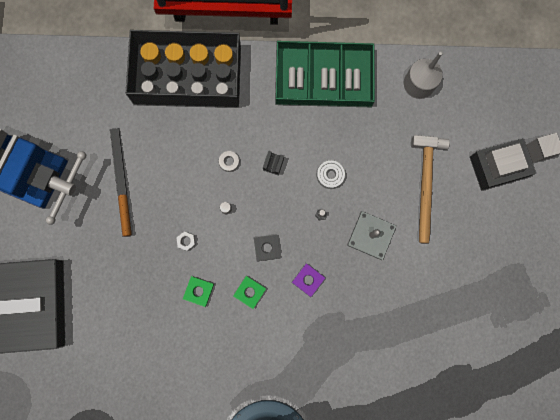

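```bash
python3 - <<'E'
import cv2,numpy as np
im=cv2.imread("pics/top0.png")[140:310,170:410]
cv2.imwrite("pics/top0c.png",cv2.resize(im,None,fx=3.3,fy=3.3,interpolation=cv2.INTER_CUBIC))
im=cv2.imread("pics/scene0.png")[165:325,170:410]
cv2.imwrite("pics/scene0c.png",cv2.resize(im,None,fx=3.3,fy=3.3,interpolation=cv2.INTER_CUBIC))
E
```

```text
(no output)
```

View pics/top0c.png

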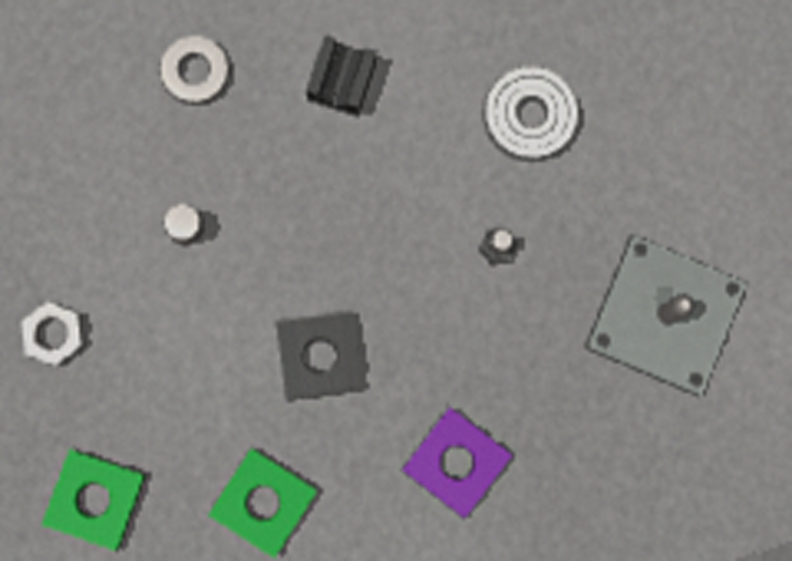

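View pics/scene0c.png

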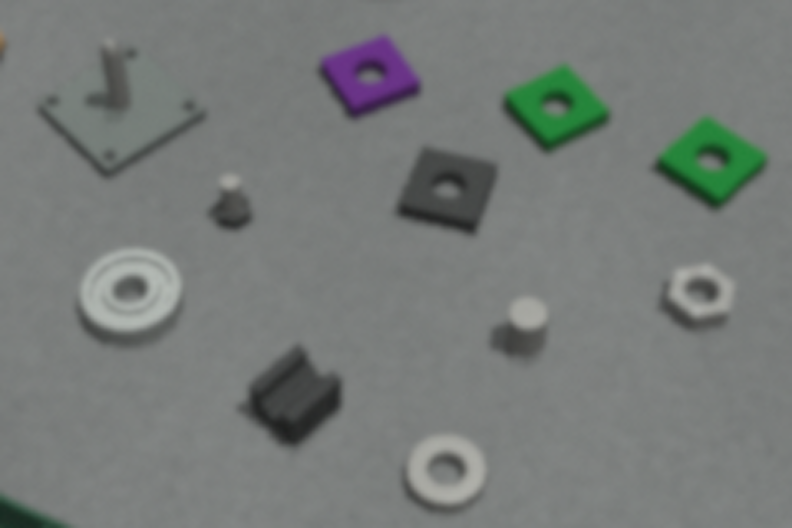

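```bash
cat > vis.py <<'E'
import numpy as np,cv2
from scipy.optimize import minimize
def proj(P,p):
    X=(p["camera_from_world"]@np.c_[P,np.ones(len(P))].T)[:3]
    u=p["K"]@X; return (u[:2]/u[2]).T
def ray(px,z,p):
    C=p["camera_from_world"];R,t=C[:3,:3],C[:3,3]
    d=R.T@np.linalg.inv(p["K"])@[px[0],px[1],1]; o=-R.T@t
    return o+d*(z-o[2])/d[2]
def poly(n,ap,m=40):   # regular n-gon, apothem ap, x axis square to a side; returns pts, normals
    P=[];N=[]
    for k in range(n):
        a=2*np.pi*k/n; nn=np.array([np.cos(a),np.sin(a)]);tt=np.array([-nn[1],nn[0]])
        L=ap*np.tan(np.pi/n)
        for s in np.linspace(-.92,.92,m): P.append(nn*ap+tt*L*s);N.append(nn)
    return np.array(P),np.array(N)
def circ(r,m=120):
    a=np.linspace(0,2*np.pi,m,endpoint=False);c=np.c_[np.cos(a),np.sin(a)];return r*c,c
def fit(im,p,shape,z,guess,sign,bore=None,d=.0025,yaws=(0,)):
    g=cv2.GaussianBlur(im,(0,0),.7).astype(np.float32)
    def samp(P,z):
        q=proj(np.c_[P,np.full(len(P),z)],p).astype(np.float32)
        return cv2.remap(g,q[None,:,0],q[None,:,1],cv2.INTER_CUBIC)[0]
    def con(sh,v):
        c,s=np.cos(v[2]),np.sin(v[2]);R=np.array([[c,-s],[s,c]])
        P=sh[0]@R.T+v[:2];N=sh[1]@R.T
        return samp(P-d*N,z)-samp(P+d*N,z)
    def cost(v):
        k=con(shape,v); k=np.abs(k) if sign==0 else sign*k
        c=-np.mean(k)
        if bore is not None: c-=.5*np.mean(np.abs(con(bore,v)))
        return c
    best=None
    for y in yaws:
        for dx in np.arange(-.006,.0061,.003):
            for dy in np.arange(-.006,.0061,.003):
                v0=np.r_[guess[0]+dx,guess[1]+dy,y]
                c=cost(v0)
                if best is None or c<best[0]: best=(c,v0)
    v0=best[1]
    r=minimize(cost,v0,method="Nelder-Mead",options=dict(initial_simplex=v0+np.array([[0,0,0],[.003,0,0],[0,.003,0],[0,0,.08]]),xatol=1e-5,fatol=1e-3))
    return r.x,r.fun
E
cat > m0.py <<'E'
from vis import *; from bench import *
g={c:cv2.cvtColor(cv2.imread(f"pics/{c}0.png"),cv2.COLOR_BGR2GRAY) for c in("top","scene")}
S=dict(plate=(poly(4,.028),.014,(267,247),-1,circ(.012),np.arange(0,1.57,.1)),
 roller=(circ(.034),.020,(331,174),1,circ(.012),(0,)),
 washer=(circ(.025),.014,(229,160),1,circ(.012),(0,)),
 nut=(poly(6,.020),.016,(186,241),1,circ(.012),np.arange(0,1.05,.1)),
 foot=(poly(4,.045),.012,(372,235),0,None,np.arange(0,1.57,.1)))
for n,(sh,z,px,sg,b,ys) in S.items():
    gx=ray(px,z,camera_params("top"))
    for c in ("top","scene"):
        v,f=fit(g[c],camera_params(c),sh,z,gx,sg,b,yaws=ys); print(n,c,v.round(4),round(f,1))
for c,px in (("top",(376.5,232.5)),("scene",(203.5,178))): print("stud tip",c,ray(px,.076,camera_params(c)))
for k,px in dict(bolt=(322,213),stub=(226,207),vb=(275,162)).items(): print(k,ray(px,.034,camera_params("top")).round(3))
E
python3 m0.py
```

```text
plate top [0.4483 0.0102 0.1485] -50.5
plate scene [0.4574 0.0136 0.1496] -35.3
roller top [ 0.6296 -0.1371  0.0499] -118.6
roller scene [ 0.6282 -0.1394  0.0191] -63.9
washer top [0.6574 0.1099 0.082 ] -104.7
washer scene [ 6.558e-01  1.083e-01 -2.000e-04] -60.1
nut top [0.4603 0.2046 0.6911] -132.3
nut scene [0.4581 0.2024 0.7097] -54.9
foot top [ 0.4869 -0.2348  1.1849] -20.6
foot scene [ 0.4888 -0.2419  1.1913] -15.4
stud tip top [ 0.48219084 -0.2356182   0.076     ]
stud tip scene [ 0.48316841 -0.23759897  0.076     ]
bolt [ 0.53  -0.116  0.034]
stub [0.54  0.109 0.034]
vb [ 0.65  -0.003  0.034]
```

```bash
cat > ov.py <<'E'
from vis import *; from bench import camera_params
def draw(src,out,c,items,win,f=4):
    x0,y0,x1,y1=win;im=cv2.resize(cv2.imread(src)[y0:y1,x0:x1],None,fx=f,fy=f,interpolation=cv2.INTER_CUBIC)
    for sh,z,v in items:
        cc,s=np.cos(v[2]),np.sin(v[2]);P=sh[0]@np.array([[cc,-s],[s,cc]]).T+v[:2]
        for q in proj(np.c_[P,np.full(len(P),z)],camera_params(c)):
            cv2.circle(im,tuple(int(t) for t in ((q-[x0,y0]+.5)*f)),1,(0,0,255),-1)
    return im
E
python3 - <<'E'
from ov import *
B=circ(.012)
it=[(poly(4,.028),.014,(.4483,.0102,.1485)),(B,.014,(.4483,.0102,0)),(poly(4,.045),.012,(.4869,-.2348,1.185)),(circ(.003),.076,(.4869,-.2348,0)),(circ(.008),.012,(.4869,-.2348,0)),
(poly(6,.02),.016,(.4603,.2046,.691))]
cv2.imwrite("pics/ov_t.png",draw("pics/top0.png","", "top",it,(170,200,400,280),3.4))
# scene shifted version
it2=[(s,z,(v[0]-.0018,v[1]-.002,v[2])) for s,z,v in it]
cv2.imwrite("pics/ov_s.png",draw("pics/scene0.png","", "scene",it2,(170,160,400,280),3.4))
E
```

```text
(no output)
```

View pics/ov_t.png

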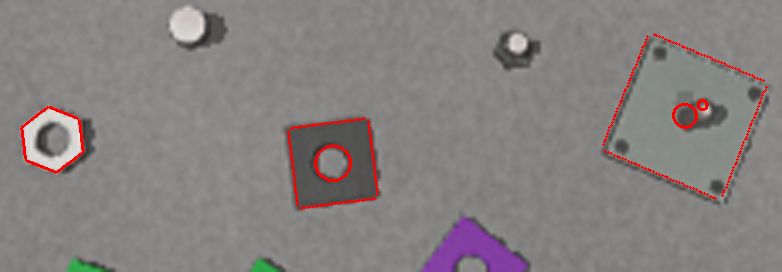

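View pics/ov_s.png

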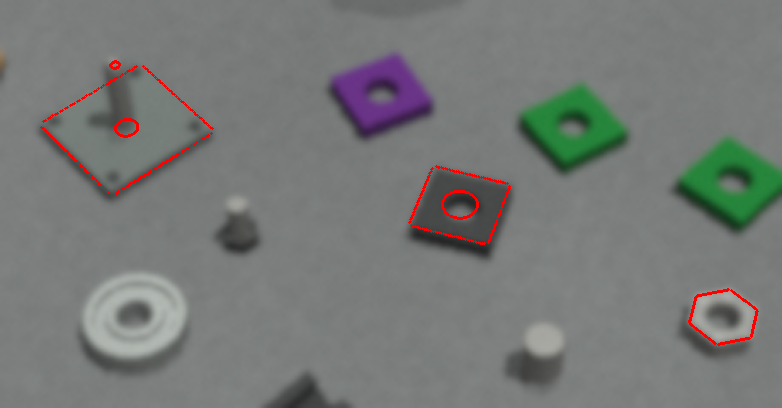

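```bash
python3 - <<'E'
from ov import *
v=(.4869,-.2348,1.185)
it=[(poly(4,.045,12),.012,v),(circ(.003,12),.076,v),(circ(.008,16),.012,v)]
a=draw("pics/top0.png","", "top",it,(340,205,405,265),6)
b=draw("pics/scene0.png","", "scene",[(s,z,(v[0]-.0018,v[1]-.002,v[2])) for s,z,v in it],(175,165,240,225),6)
cv2.imwrite("pics/foot.png",np.hstack([a,b]))
E
```

```text
(no output)
```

View pics/foot.png

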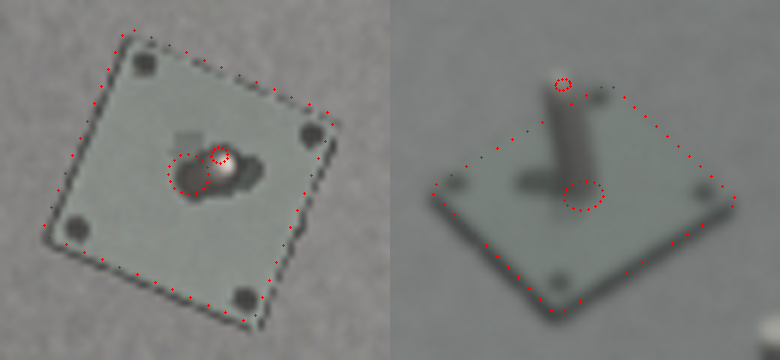

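```bash
python3 - <<'E'
from vis import *; from bench import *
for c in("top","scene"):
    im=cv2.imread(f"pics/{c}0.png").astype(int); g=np.clip(100+4*(im[:,:,1]-im[:,:,2]),0,255).astype(np.uint8)
    for d in (.002,.004):print(c,fit(g,camera_params(c),poly(4,.045),.012,(.4865,-.236),1,d=d,yaws=np.arange(1.1,1.3,.05)))
    p=camera_params(c)
    gg=cv2.cvtColor(im.astype(np.uint8),cv2.COLOR_BGR2GRAY)
    # four dark holes: corners pattern
    print("t",proj(np.array([[.4855,-.2357,.076],[.4855,-.2357,.012]]),p))
# plate in scene: search with tighter guess
g=cv2.cvtColor(cv2.imread("pics/scene0.png"),cv2.COLOR_BGR2GRAY)
print(fit(g,camera_params("scene"),poly(4,.028),.014,(.446,.008),-1,circ(.012),d=.0015,yaws=(.148,)))
print(fit(g,camera_params("scene"),circ(.012),.014,(.446,.008),1,d=.003))
E
```

```text
top (array([ 0.48364967, -0.236628  ,  1.18602065]), np.float64(-18.638896942138672))
top (array([ 0.48372292, -0.236753  ,  1.19044318]), np.float64(-24.532384872436523))
t [[376.5276999  231.04401221]
 [371.31487548 234.16984621]]
scene (array([ 0.48407879, -0.23855425,  1.18351005]), np.float64(-7.592350959777832))
scene (array([ 0.48414539, -0.23840906,  1.18258486]), np.float64(-12.690653800964355))
t [[203.65069227 178.89722457]
 [207.07217059 197.36073935]]
(array([0.45758104, 0.01359756, 0.15027803]), np.float64(-22.215456008911133))
(array([ 0.45860391,  0.01396511, -0.06850727]), np.float64(-19.004335403442383))
```

```bash
python3 - <<'E'
from ov import *
B=circ(.012,20)
it=lambda v:[(poly(4,.028,10),.014,v),(B,.014,v)]
a=draw("pics/top0.png","", "top",it((.4483,.0102,.1485)),(235,215,300,280),6)
b=draw("pics/scene0.png","", "scene",it((.4465,.0082,.1485)),(275,190,340,255),6)
cv2.imwrite("pics/pl.png",np.hstack([a,b]))
E
```

```text
(no output)
```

View pics/pl.png

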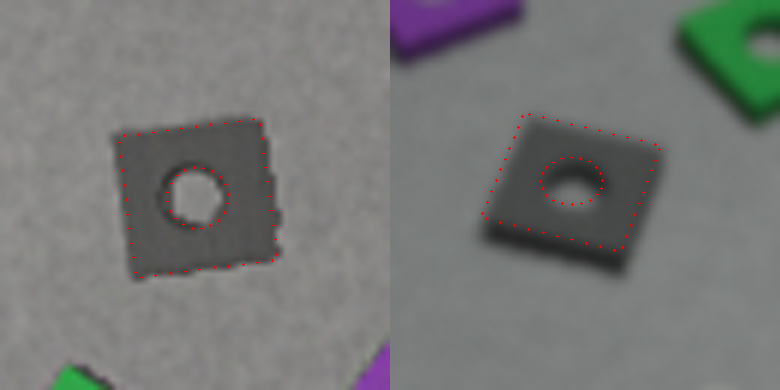

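```bash
cat > h.py <<'E'
import numpy as np
from bench import *
def Q(th):
    a=(th+np.pi/2)/2; return [float(np.cos(a)),float(np.sin(a)),0.,0.]
def pickQ(th,pos):
    best=None
    for t in (th,th+np.pi,th-np.pi):
        q=inverse_kinematics(list(pos),Q(t))
        if q is None: continue
        c=np.abs(np.array(q)-read_qpos()).max()
        if best is None or c<best[0]: best=(c,t,q)
    return best[1],best[2]
def st(s=""):
    print(s,"t",round(read_time_s(),2),"tcp",np.round(read_eef_pos(),4),"gap",round(read_finger_gap(),4),"F",np.round(read_ft_force(),1))
def probe(x,y,z0,q,zmin=.004,step=.001,thr=3.):
    f0=np.array(read_ft_force())[2]; z=z0
    while z>zmin:
        z-=step; movel([x,y,z],q,speed=.05)
        f=np.array(read_ft_force())[2]-f0
        if abs(f)>thr: break
    return z,f
E
python3 - <<'E'
from h import *
x,y=.4475,.0095
th,q=pickQ(.1485,(x,y,.12)); print(th,np.round(q,2))
move_ptp([x,y,.12],Q(th)); move_gripper(.066,30); st()
movel([x,y,.030],Q(th),.2); st()
print(probe(x,y,.028,Q(th))); st()
E
```

```text
0.1485 [ 0.51  0.24 -0.67  2.15  0.21  0.81 -0.14]
 t 2.77 tcp [0.4476 0.0093 0.12  ] gap 0.066 F [-0.3  0.2  0.6]
 t 3.38 tcp [0.4479 0.0098 0.0302] gap 0.066 F [ 0.3 -0.9 -0.5]
(0.011999999999999986, np.float64(6.318731250783669))
 t 7.38 tcp [0.4477 0.0095 0.0125] gap 0.0659 F [-1.8 -0.5  5.8]
```

```bash
python3 - <<'E'
from h import *
x,y=.4475,.0095
th=.1485
movel([x,y,.0185],Q(th),.1); move_gripper(.03,20); st("c1"); 
move_gripper(.068); movel([x,y,.04],Q(th),.2)
th2,q=pickQ(th-np.pi/2,(x,y,.04)); print(th2,np.round(q,2))
move_ptp([x,y,.04],Q(th2)); movel([x,y,.0175],Q(th2),.1); st()
move_gripper(.03,50); st("c2")
movel([x,y,.12],Q(th2),.2); st("up")
import cv2
for c in("top","scene"): cv2.imwrite(f"pics/{c}1.png",read_camera(c)[:,:,::-1])
E
python3 - <<'E'
import cv2,numpy as np
a=cv2.imread("pics/top1.png")[180:300,200:320];b=cv2.imread("pics/scene1.png")[130:250,240:360]
cv2.imwrite("pics/l1.png",cv2.resize(np.hstack([a,b]),None,fx=3.3,fy=3.3))
E
```

```text
c1 t 7.87 tcp [0.448  0.0095 0.0189] gap 0.0558 F [-1.   0.4  5.3]
1.7192963267948966 [ 0.7   0.51 -0.92  2.18  0.62  0.73  1.09]
 t 10.03 tcp [0.4469 0.0097 0.0171] gap 0.0677 F [ 0.3 -0.  -0.4]
c2 t 10.29 tcp [0.448  0.0104 0.0183] gap 0.0548 F [-2.5  1.6  4.5]
up t 10.95 tcp [0.4464 0.0085 0.1191] gap 0.0544 F [-0.7 -0.4 -3.4]
```

View pics/l1.png

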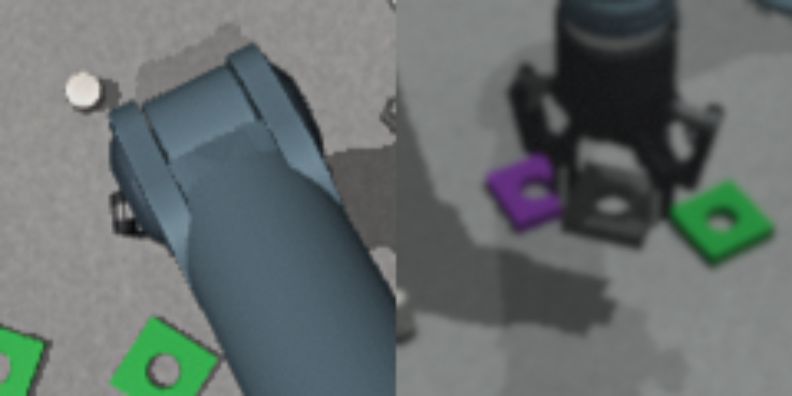

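```bash
python3 - <<'E'
from ov import *
B=circ(.012,30)
zc=.1191-.0105
v=(.4464,.0085,.1485)
it=[(poly(4,.028,14),zc+.007,v),(B,zc+.007,v),(poly(4,.028,14),zc-.007,v)]
cv2.imwrite("pics/l1o.png",draw("pics/scene1.png","","scene",it,(265,150,365,235),8))
E
```

```text
(no output)
```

View pics/l1o.png

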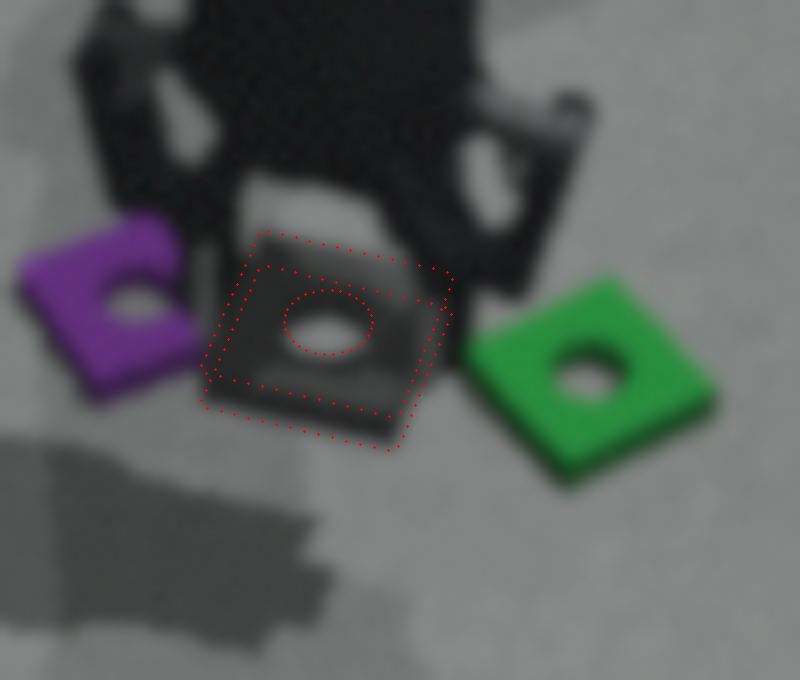

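```bash
cat >> h.py <<'E'
SEAT=np.array([.4838,-.2365])
def lower(xy,q,z0,z1,step=.004,thr=8.,speed=.08):
    """lower step by step; shift by lateral force if it binds"""
    f0=np.array(read_ft_force()); z=z0
    while z>z1+1e-6:
        z=max(z1,z-step); movel([xy[0],xy[1],z],q,speed)
        f=np.array(read_ft_force())-f0
        if np.abs(f).max()>4: print("z",round(z,4),"dF",np.round(f,1))
        if f[2]>thr: return z,f
    return z,f
E
python3 - <<'E'
from h import *
import cv2
p=[*SEAT,.125]
for t in (1.7193,1.186,1.186+np.pi/2,1.186-np.pi/2):
    print(t,np.round(pickQ(t,p)[1],2))
th,_=pickQ(1.7193,p)
movel(p,Q(th),.25); st()
r=lower(SEAT,Q(th),.105,.075); print(r); st()
for c in("top","scene"): cv2.imwrite(f"pics/{c}2.png",read_camera(c)[:,:,::-1])
a=cv2.imread("pics/scene2.png")[110:230,140:290]
cv2.imwrite("pics/l2.png",cv2.resize(a,None,fx=5,fy=5))
E
```

```text
1.7193 [ 1.17  0.51 -0.95  1.93  0.51  0.96  1.69]
1.186 [ 1.09  0.47 -0.85  1.94  0.44  0.93  1.21]
2.7567963267948965 [ 1.31  0.64 -1.16  1.93  0.68  1.04  2.6 ]
-0.3847963267948966 [ 1.31  0.64 -1.16  1.93  0.68  1.04  2.6 ]
 t 12.19 tcp [ 0.4836 -0.2339  0.1246] gap 0.0549 F [-0.4  1.  -3.2]
(0.075, array([ 0.06341871, -1.15959015, -0.69201763]))
 t 14.39 tcp [ 0.4837 -0.2365  0.0749] gap 0.0544 F [-0.4 -0.2 -3.9]
```

View pics/l2.png

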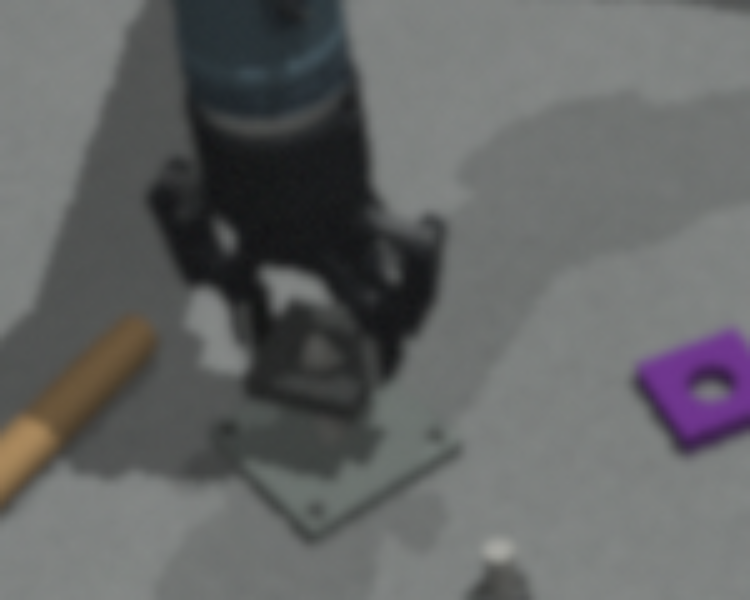

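The scene view shows the plate around the stud: the light stud top shows inside the bore at about (315,345) in the crop. Contact force is still zero, so I'll keep lowering.

```bash
python3 - <<'E'
from h import *
import cv2
th,_=pickQ(1.7193,[*SEAT,.075])
r=lower(SEAT,Q(th),.075,.0285,step=.006,speed=.1); print(r); st()
E
```

```text
z 0.0285 dF [-3.7  1.7 11.3]
(0.0285, array([-3.66251268,  1.71645856, 11.27648727]))
 t 16.49 tcp [ 0.4846 -0.2367  0.0303] gap 0.0547 F [-4.4  1.1  9. ]
```

```bash
python3 - <<'E'
from h import *
import cv2
th,_=pickQ(1.7193,[*SEAT,.075])
move_gripper(.064); movel([*SEAT,.04],Q(th),.1); movel([*SEAT,.13],Q(th),.2)
th,_=pickQ(0.,[.629,-.138,.13]); print(th)
move_ptp([.629,-.138,.13],Q(th)); move_gripper(.0845); st()
for c in("top","scene"): cv2.imwrite(f"pics/{c}3.png",read_camera(c)[:,:,::-1])
a=cv2.imread("pics/scene3.png")[160:240,160:260];b=cv2.imread("pics/top3.png")[195:275,325:425]
cv2.imwrite("pics/l3.png",cv2.resize(np.hstack([a,b]),None,fx=4,fy=4))
E
```

```text
3.141592653589793
 t 18.93 tcp [ 0.6287 -0.1388  0.1302] gap 0.0845 F [ 0.3 -0.2  0.2]
```

View pics/l3.png

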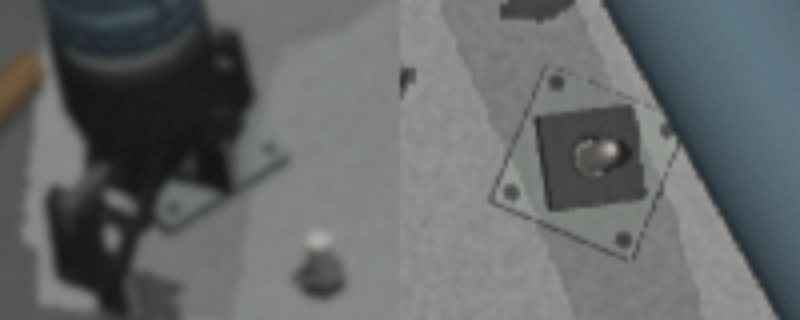

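```bash
cat >> h.py <<'E'
def pick(x,y,th,w,zg,open_,force=50,up=.13):
    """squeeze-centre at yaw th, then grasp at th+90deg"""
    t,_=pickQ(th,[x,y,.05]); 
    movel([x,y,.05],Q(t),.25); movel([x,y,zg+.001],Q(t),.15); move_gripper(w-.02,20); st("c1")
    move_gripper(open_); movel([x,y,.045],Q(t),.2)
    t2,_=pickQ(th+np.pi/2,[x,y,.045]); move_ptp([x,y,.045],Q(t2)); movel([x,y,zg],Q(t2),.12)
    move_gripper(w-.02,force); st("c2"); movel([x,y,up],Q(t2),.2); st("up"); return t2
def snap(n,win,cam="scene",f=5):
    import cv2
    im=np.ascontiguousarray(read_camera(cam)[:,:,::-1]); cv2.imwrite(f"pics/{n}_full.png",im)
    x0,y0,x1,y1=win; cv2.imwrite(f"pics/{n}.png",cv2.resize(im[y0:y1,x0:x1],None,fx=f,fy=f))
E
python3 - <<'E'
from h import *
t=pick(.629,-.1375,0.,.068,.0155,.0845); print(t)
p=[*SEAT,.13]; t2,q=pickQ(t,p); print(t2,np.round(q,2),np.round(read_qpos(),2))
movel(p,Q(t2),.2); st()
# roller bottom = tcp-.0155
r=lower(SEAT,Q(t2),.1,.075,step=.005); print(r); st()
snap("s4",(140,100,290,220))
E
```

```text
c1 t 20.18 tcp [ 0.6301 -0.1373  0.0182] gap 0.0663 F [-0.9  0.5  4.9]
c2 t 22.8 tcp [ 0.6299 -0.1373  0.0164] gap 0.0663 F [1.1 0.7 1.6]
up t 23.52 tcp [ 0.6278 -0.1378  0.1288] gap 0.0668 F [ 0.9 -0.  -1.9]
1.5707963267948966
1.5707963267948966 [ 1.18  0.51 -0.97  1.93  0.51  0.97  1.54] [ 0.81  0.68 -0.89  1.67  0.59  1.08  1.3 ]
 t 24.55 tcp [ 0.4847 -0.2354  0.1301] gap 0.0671 F [-0.4 -0.3 -1.5]
(0.075, array([-0.24325981,  0.49212297, -0.23067936]))
 t 26.14 tcp [ 0.4834 -0.2364  0.0746] gap 0.0668 F [-0.7  0.2 -1.7]
```

View pics/s4.png

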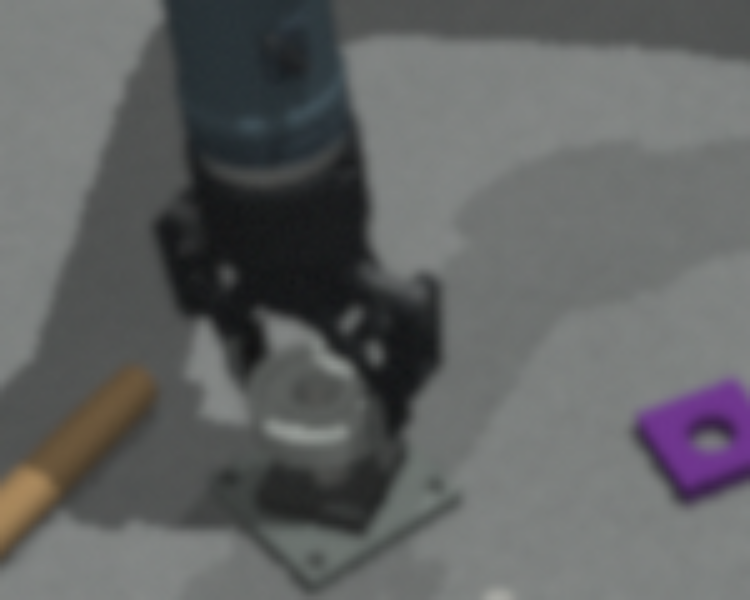

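The roller is held level with the stud inside its bore, about (315,390) in the crop, and nothing is touching. I'll lower it, release it and check.

```bash
cat >> h.py <<'E'
def seat_down(t,z0,zc,part_w,opn):
    """zc = nominal contact tcp height"""
    lower(SEAT,Q(t),z0,zc+.004,step=.008,speed=.12)
    r=lower(SEAT,Q(t),zc+.004,zc-.002,step=.001,thr=5,speed=.05); print("contact",r[0],zc); st()
    move_gripper(opn); st("rel"); movel([*SEAT,max(zc+.015,0)],Q(t),.1); movel([*SEAT,.15],Q(t),.25)
E
python3 - <<'E'
from h import *
t,_=pickQ(np.pi/2,[*SEAT,.075])
seat_down(t,.075,.0415,.068,.082)
w=[.6566,.1093,.15]; t,_=pickQ(0.,w); move_ptp(w,Q(t)); move_gripper(.066); st()
snap("s5",(150,140,270,230)); snap("t5",(325,195,425,275),"top")
E
```

```text
z 0.0415 dF [-1.7  1.7  6.4]
contact 0.041499999999999995 0.0415
 t 28.19 tcp [ 0.4839 -0.2366  0.0423] gap 0.067 F [-2.8  1.3  5.5]
rel t 28.5 tcp [ 0.484  -0.2366  0.0415] gap 0.0823 F [-0.4  0.1 -0.7]
 t 31.07 tcp [0.6568 0.1081 0.1501] gap 0.0659 F [-0.2 -0.1 -0.1]
```

View pics/s5.png

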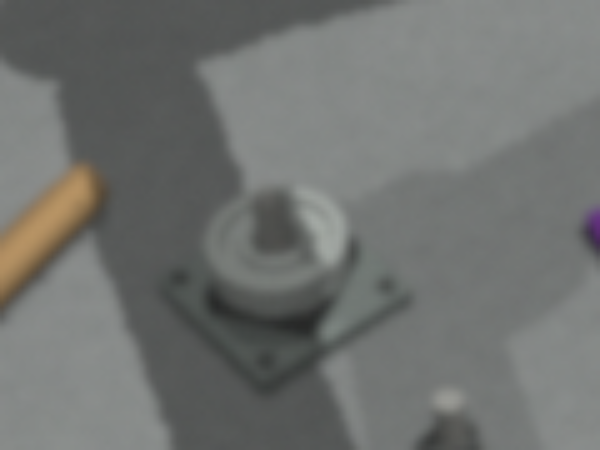

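View pics/t5.png

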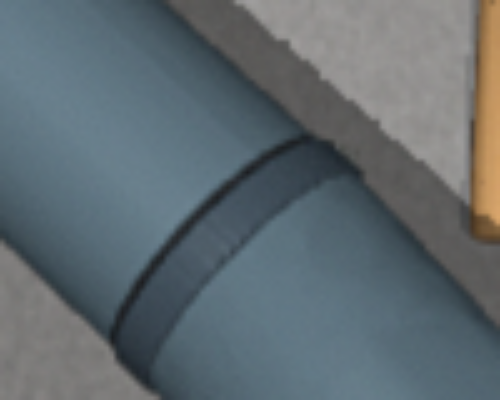

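The roller lies flat on the plate with the stud through it (crop ~(280,250)). The washer is next.

```bash
python3 - <<'E'
from h import *
t=pick(.6570,.1098,0.,.050,.0187,.064,up=.16)
p=[*SEAT,.16]; t2,q=pickQ(t,p); print(np.round(q,2),np.round(read_qpos(),2))
move_ptp(p,Q(t2)); st()
r=lower(SEAT,Q(t2),.108,.084,step=.006); print(r); st()
snap("s6",(140,90,290,210))
E
```

```text
c1 t 32.37 tcp [0.6577 0.1103 0.0213] gap 0.0487 F [-0.6 -0.8  4.8]
c2 t 34.9 tcp [0.6572 0.11   0.019 ] gap 0.0478 F [ 0.7 -0.2 -1. ]
up t 35.76 tcp [0.656  0.1091 0.1585] gap 0.0482 F [-0.8 -0.2 -2.3]
[ 1.22  0.47 -1.01  1.91  0.47  1.02  1.57] [ 0.42  0.69 -0.92  1.6   0.58  1.15  0.94]
 t 37.2 tcp [ 0.4849 -0.2349  0.1603] gap 0.0481 F [ 0.2  1.5 -1.4]
(0.084, array([-0.42381486, -1.78668686, -0.88691141]))
 t 38.83 tcp [ 0.4833 -0.2363  0.0835] gap 0.0478 F [-0.2 -0.3 -2.3]
```

View pics/s6.png

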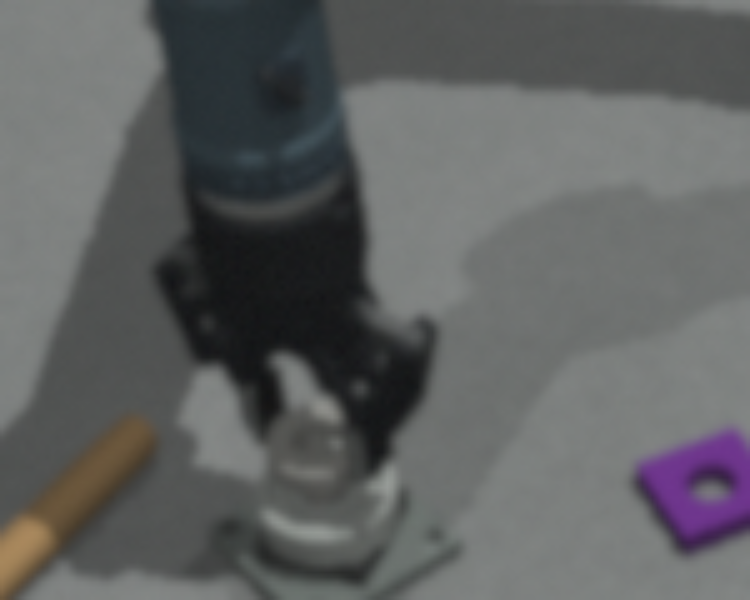

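```bash
python3 - <<'E'
from h import *
t,_=pickQ(np.pi/2,[*SEAT,.084])
seat_down(t,.084,.0647,.05,.064)
w=[.4600,.2040,.15]; t,_=pickQ(.7,w); print(t); move_ptp(w,Q(t)); move_gripper(.056); st()
snap("s7",(150,140,270,230)); snap("t7",(325,195,425,275),"top")
E
```

```text
z 0.0637 dF [-2.4  0.6  7.6]
contact 0.06369999999999999 0.0647
 t 40.62 tcp [ 0.484  -0.2365  0.0648] gap 0.0478 F [-2.7  0.7  6. ]
rel t 40.92 tcp [ 0.4838 -0.2366  0.0636] gap 0.0645 F [ 0.   0.9 -0.6]
3.8415926535897933
 t 43.53 tcp [0.4605 0.2031 0.1499] gap 0.0557 F [-0.5 -0.7  0.1]
```

View pics/s7.png

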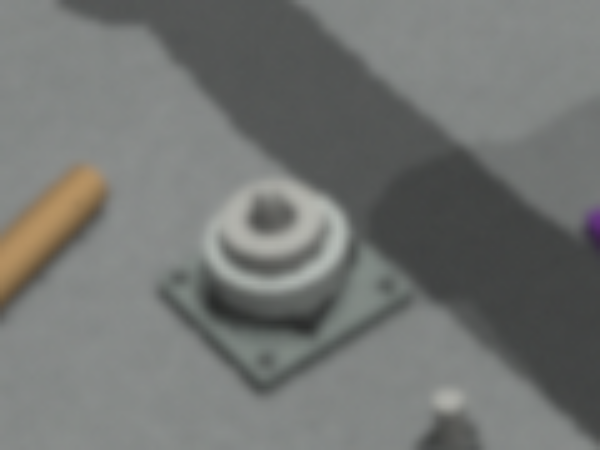

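View pics/t7.png

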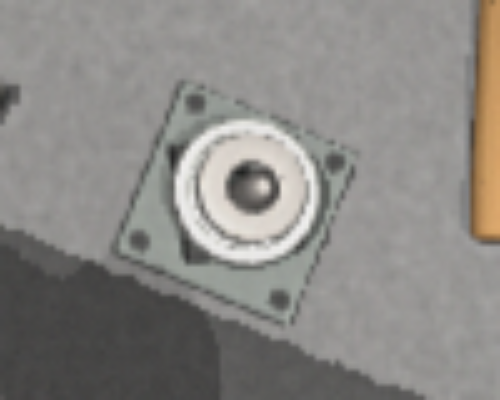

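Plate, roller and washer look concentric in the top view, around crop (252,187), with the stud in the bore. The nut is next; its flats are 60° apart.

```bash
python3 - <<'E'
from h import *
x,y,zg=.4598,.2042,.0210
t=3.8416; movel([x,y,.05],Q(t),.25); movel([x,y,zg],Q(t),.15); move_gripper(.025,20); st("c1")
move_gripper(.056); movel([x,y,.045],Q(t),.2)
c=[]
for a in (np.pi/3,-np.pi/3):
    tt,q=pickQ(.7+a,[*SEAT,.1]); c.append((abs(q[6]),.7+a,q)); print(a,tt,np.round(q,2))
a=min(c)[1]
t2,q=pickQ(a,[x,y,.045]); print(np.round(q,2)); move_ptp([x,y,.045],Q(t2)); movel([x,y,zg],Q(t2),.12); move_gripper(.025,50); st("c2")
movel([x,y,.17],Q(t2),.2); st("up")
p=[*SEAT,.16]; t3,q=pickQ(a,p); print(t3,np.round(q,2)); move_ptp(p,Q(t3)); st()
snap("s8",(140,60,290,180))
r=lower(SEAT,Q(t3),.108,.0935,step=.005,thr=5); print(r); st()
snap("s9",(140,80,290,200))
E
```

```text
c1 t 44.81 tcp [0.4607 0.2048 0.0225] gap 0.039 F [-0.4 -0.9  6.1]
1.0471975511965976 1.7471975511965976 [ 1.14  0.55 -0.92  1.95  0.55  0.92  1.69]
-1.0471975511965976 2.7943951023931954 [ 1.27  0.66 -1.11  1.94  0.71  1.    2.62]
[ 0.2   0.55 -0.82  2.05  0.58  0.78  0.78]
c2 t 47.64 tcp [0.4603 0.2046 0.0217] gap 0.0387 F [ 1.2 -0.5  0.9]
up t 48.53 tcp [0.4588 0.2033 0.1688] gap 0.0388 F [ 0.8 -0.1 -1.1]
1.7471975511965976 [ 1.17  0.44 -0.95  1.91  0.43  1.    1.78]
 t 50.16 tcp [ 0.4845 -0.2344  0.1601] gap 0.0388 F [-0.4  0.5 -0.9]
(0.0935, array([ 0.54720329, -0.14861047,  0.70446762]))
 t 51.58 tcp [ 0.4834 -0.2365  0.0932] gap 0.0388 F [ 0.7  0.3 -0.7]
```

View pics/s9.png

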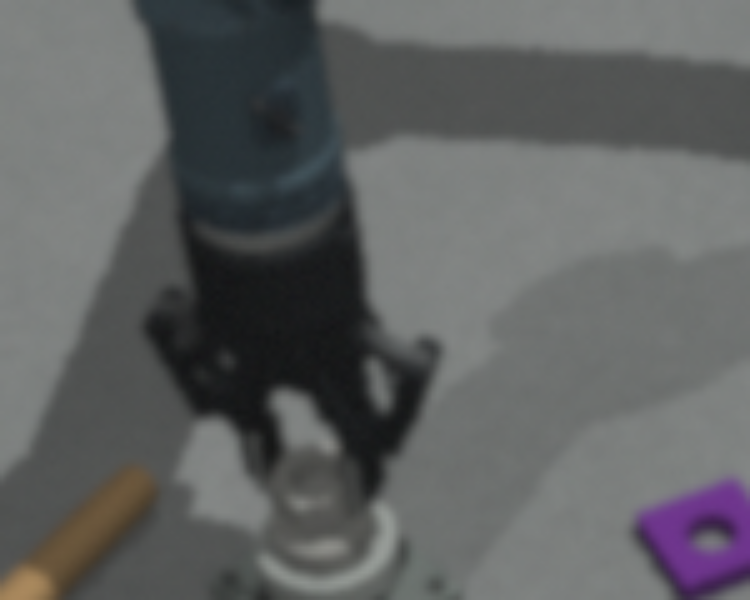

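The nut sits level above the washer with the stud tip in its bore and no contact force.

```bash
python3 - <<'E'
from h import *
t,_=pickQ(1.7472,[*SEAT,.0935])
seat_down(t,.0935,.081,.04,.056)
p=[.45,.05,.25]; t,_=pickQ(1.2,p); move_ptp(p,Q(t)); st()
snap("s10",(150,130,270,230)); snap("t10",(325,195,425,275),"top")
E
```

```text
z 0.081 dF [-1.7  1.2  6.8]
contact 0.081 0.081
 t 53.12 tcp [ 0.4839 -0.2365  0.0816] gap 0.0387 F [-2.3  0.4  5. ]
rel t 53.43 tcp [ 0.4839 -0.2365  0.0808] gap 0.0559 F [ 0.2 -0.4  0.8]
 t 55.27 tcp [0.4498 0.0485 0.2492] gap 0.0563 F [ 0.2  0.5 -0.5]
```

View pics/s10.png

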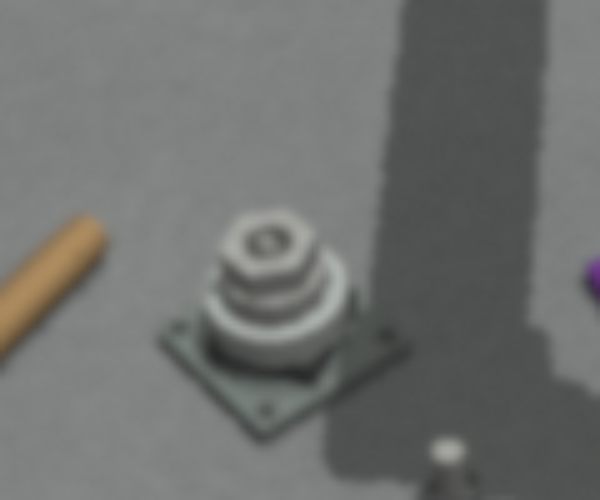

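View pics/t10.png

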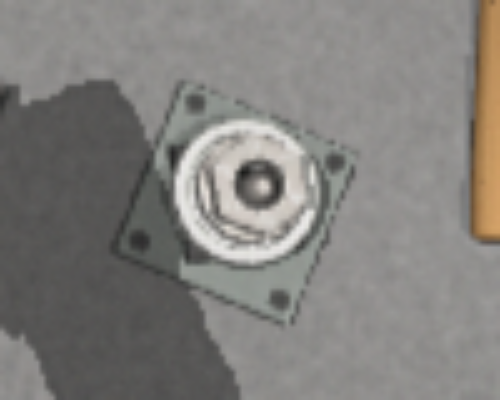

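```bash
ls pics
```

```text
foot.png
l1.png
l1o.png
l2.png
l3.png
ov_s.png
ov_t.png
pl.png
s10.png
s10_full.png
s4.png
s4_full.png
s5.png
s5_full.png
s6.png
s6_full.png
s7.png
s7_full.png
s8.png
s8_full.png
s9.png
s9_full.png
scene0.png
scene0c.png
scene1.png
scene2.png
scene3.png
t10.png
t10_full.png
t5.png
t5_full.png
t7.png
t7_full.png
top0.png
top0c.png
top1.png
top2.png
top3.png
```

The stack is complete and flat: nut on top around crop (262,183) in the top view, stud tip centred in its bore. The robot is well clear, so I'm handing in.

```bash
python3 - <<'E'
from h import *
pause(.3); st(); sign_off()
E
```

```text
t 55.67 tcp [0.4501 0.0496 0.2499] gap 0.0562 F [-0.8  0.   0.5]
the job is handed in; nothing more can be done
```

The guide roller is built up on the stud in the order you asked: square plate, roller, washer, hexagon nut. I handed it in at about 56 s of the 112 s allowed.

- **How it was done:** I squeezed each part twice from different directions to centre it in the gripper. Each part then went down the stud in small steps, with the force checked at each one.
- **Seating:** Each part touched down within about 1 mm of its expected height, at roughly 6–11 N.
- **Last checks:** In the final pictures from both cameras the four parts lie flat, with the stud in the middle of the nut's bore. The gripper was clear, and the force reading was near zero.
- **Tools and other pieces:** None came within the gripper's path. I checked this by keeping my distance, not by measuring their positions again at the end.
- **Disagreements:** The two cameras differed by about 2 mm, so I used a seat position between their estimates. One automatic plate fit in the scene view was 9 mm off because it locked onto the plate's side face, and I discarded it.

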